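Dial open the cutting-disc lockbox

TASK

Unlock the grey steel lockbox on the mosaic bench and open it: its combination is 1, 11, 5 on the clock-like dial. Turn clockwise, pass 1 once and stop at 1 the second time; turn back anticlockwise, pass 11 once and stop at 11 the second time; then turn clockwise straight to 5. Slide the bolt fully back towards the dial, raise the lid until it stands about upright and leave it open, without shifting the things that lie beside the box.

Things in the scene. Friction and masses are not known exactly. Their poses are not given: they have to be found in the camera images.
- lockbox: Grey steel lockbox, 190 mm (x) by 410 mm (y) by 100 mm tall, fixed on the table; origin at the centre of its underside. Axes: x from front to back, y towards the dial end, z up. Dial at its left (+y) end, lid over its right end, bolt between them.
- dial_axis (a point): Point on the dial's axis at the dial's top face, 114 mm above the table; fixed to the box, with the box's axes (x points at mark 12). The dial is a dark disc 110 mm across, 14 mm tall. The dial's knob and white line point at the number shown.
- mark12 (a point): Mark 12: the double white mark on the box's top, 69 mm from the dial's axis, on the side away from the robot. Twelve white marks ring the dial like the hours of a clock seen from above, numbers growing clockwise: 3 is on the bolt's side, 6 nearest the robot.
- dial_knob (a point): Middle of the dial's turning knob: upright black cylinder 24 mm across, from 1 to 41 mm above the dial's top face, this point 26 mm above that face. It stands 45 mm from the dial's axis and spins freely about its own axis, so it can be held in one hand attitude and carried round in a circle, or pushed. Axes turn with the dial.
- dial (a joint): Dial angle in rad, growing clockwise seen from above, no end stops: 0 with the knob at mark 12, n*pi/6 at mark n, counting on over whole turns. Starts between -2.3 and -0.3 and stays where it is left; turning takes 1 to 4 N at the knob. The lock accepts stops within 8 degrees (0.14 rad) of the mark; if one is missed, begin again with two full clockwise turns before stopping at 1.
- bolt_grip (a point): Centre of the bolt's upright fin, 142 mm above the table: steel, 14 mm thick (y) by 36 mm (x), from 118 to 158 mm above the table, on a flat bolt on the box's top between dial and lid. The bolt's tongue lies across the lid's edge and holds it shut. Axes as the box's.
- bolt (a joint): How far the bolt is drawn, in m: 0 locked over the lid, 0.032 fully back. It moves along the box's +y (towards the dial) against 2 to 4 N and stays where it is left. A real three-wheel lock: it stops after 3 mm unless all three numbers were dialled with their turns and passes. Clear of the lid from 0.026; while drawn, it blocks the dial.
- lid_handle (a point): Middle of the lid's handle: round steel bar 12 mm thick, 100 mm long along y, its centre 38 mm above the lid's top face, on two end posts; 146 mm above the table while shut. The lid is 178 mm (x) by 168 mm (y) and 8 mm thick; the handle is 31 mm in from its front edge. Axes turn with the lid.
- lid_hinge (a point): Point on the lid's hinge axis at the lid's middle, 104 mm above the table; fixed to the box, with its axes. The hinge runs along y near the lid's rear edge. The shut lid's handle centre lies 145 mm in front of it (-x) and 42 mm above it.
- lid (a joint): Lid angle in rad: 0 shut, pi/2 upright, stop at 1.6. The front edge rises and swings back. A stiff hinge: the lid stays where it is left; lifting the handle takes 4 to 8 N.
- column: Bystander, to be left alone: column of five stone discs stuck together, 54 mm across, 73 mm tall, near the box's front. Origin at the centre of its underside.
- slab: Bystander, to be left alone: single thick stone disc, 72 mm across, 20 mm tall, beside the box's dial end. Origin at the centre of its underside.
- brush: Bystander, to be left alone: hand brush 190 mm long lying beside the box's lid end. Its x axis runs along it.

How it is judged:
On the way, in this order (a step that is already met when the one before it is completed fails the run):
1. the combination dialled, the bolt is drawn fully back (value of joint bolt above 0.027 m and value of joint lid below 0.1 rad), for 0.2 s.
2. the lid is raised to about upright (value of joint lid above 1.2 rad), for 0.2 s.
At the end, for the whole second after the job is handed in: The bolt is drawn (at least 26 mm of its 32 mm), which the lock allows only after the right dialling, and the lid stands open by itself at 1.2 rad (69 degrees) or more (value of joint bolt above 0.026 m and value of joint lid above 1.2 rad and velocity of joint lid between -0.05 and 0.05 rad/s); the robot touches nothing.
It fails at once if the stone column, stone disc or brush beside the box is shifted by more than 30 mm (distance of any of column, slab, brush from where it was at the start of the episode above 0.03 m).
It also fails if it takes over 72 s, if anything falls off the work surface, if the arm or the gripper's body presses on something with over 40 N, if the wrist force passes 120 N, or if a joint passes its speed limit or range.

ROBOT

A 6-joint arm with a two-finger parallel gripper is mounted at the origin on the work surface. World frame = base frame: x ahead of the robot, y to its left, z up, the work surface at z = 0. Lengths are in m, angles in rad, forces in N, time in s.
With the tool pointing down it reaches from about 0.3 to 0.875 m from the base axis. Payload 4.2 kg.
Tool frame: the origin (TCP) lies at the very end of the fingers, on their centre line; the grasp point (between the pads) lies 19 mm behind it; z points along the fingers, x is the direction in which the jaws open and shut, and the axes are right-handed (so a half turn about z gives the same grasp; the last joint's range is limited). The gripper opens to 85 mm and grips with 20 to 120 N. Pads are 22 mm wide; open, the fingers measure 114 mm over their backs; the gripper's body (76 mm by 85 mm) begins 54 mm behind the grasp point. The pads swing forward as they close: fully open they stand 13 mm farther back than shut.
Start: joints at [1.169, 0.32, 1.565, -0, 1.257, -0.02], TCP at [0.214, 0.534, 0.231] pointing down, gripper open.
Joint ranges: [-3.11, 3.11], [-0.84, 2.01], [0.21, 2.61], [-1.34, 4.49], [0.05, 2.63], [-2.56, 2.56]. Speed limits (rad/s): [2.57, 2.57, 3.14, 3.14, 3.14, 3.14].

INTERFACE

Orientations are given as [roll, pitch, yaw] about the fixed x, y, z axes, in that order (R = Rz(yaw) Ry(pitch) Rx(roll)).
In Python, from cell import status, viewer, job gives the robot as it stands.
- The arm moves only by the shell command python3 -m crank 'ROWS' [OPENING]. ROWS is JSON, one flat list of numbers, 4 for each row, row after row: the shift along the tool's x, y, z as a fraction of full scale, then the turn about the tool's z as a fraction of full scale. In form: [dx, dy, dz, spin, dx, dy, dz, spin, ...]. A call has 1 to 8 rows; each row is the pose to reach, as a shift and turn from the pose measured when the call began, along the tool's axes at that moment, turning the shorter way round; what a row does not reach only later rows make up. Full scale, the value 1, is 0.4 m for a shift and 180 degrees for a turn. A row lasts 1/12 s, in which the tool goes at most 41.7 mm and 7.16 degrees, less where a joint would pass 70% of its speed; a pose out of reach is approached as far as the arm can. A call with a number of a shift or a turn outside -1 to 1 is refused whole. A call with a gripper value outside its range is refused whole. OPENING is the closure, from -1 (fully open) to 1 (shut), so that 0 is half open, set as the call begins (- or left out, the last holds). The fingers move at their own pace and stop on an object; the grip force is fixed at half the most. Time passes only in rows, so rows that repeat a pose let the fingers close. It gives the time, the measured TCP pose, the force and the opening at its end, in the units of the state.
- status.observe(): the state, without advancing time (a new reading comes with each control period).
- viewer.capture(name): name is "side" or "top" or "wrist"; returns (picture, depth): 420x560x3 uint8, blue, green, red; 420x560 float32, m along the optical axis (not along the pixel's ray), 0 where there is no reading.
- viewer.camera_model(name): a dict with "fovy" (degrees; the focal length in pixels is half the picture's height over the tangent of half this angle, whatever the lens; pixels are square), "cx", "cy" (the principal point, pixels), "dist" ([k1, k2, p1, p2, k3] as OpenCV has them; the pictures are not rectified), "view" (4x4, takes a point from world to camera coordinates); the wrist camera has in their place "T_tool_cam" (4x4, takes a point from camera to tool coordinates, whose origin is the TCP and whose axes are the tool frame's). Camera axes: x right, y down, z forward; pixel columns grow to the right and rows downward; lengths in m; the calibration is good to about 2 mm. A picture is of the moment at which its call begins: read the wrist's pose just before it. camera_model takes no time and is no camera call.
- job.finish_job(): hands the job in, once; it reports no verdict.
The state is a dict: "time": time; "joints": joint angles; "joint_velocities": joint speeds; "tau": joint torques, N m; "tcp_pos": TCP position; "eef_rot": TCP orientation; "contact_force": force on the tool from outside, world axes, zero at the start; "wrist_torque": the same for the moment, N m; "finger_gap": opening from 0.0 (shut) to 1.0 (fully open).
Only numpy, scipy, OpenCV 4.12 (cv2) and the standard library are available. Lean on these libraries where they do the work, as an engineer would, in place of code of your own. Each camera call takes 0.05 s, during which the arm holds its last target. There are 200 camera calls.

## Working session

There is one attempt and no reset: what is moved stays moved. The work goes in short steps, Python scripts to look and compute and a shell command to move; the robot and the scene stay as the last step left them, time stands still between calls to the robot, and variables do not carry over. Pictures are saved under pics/ and viewed, about 8 in all and at most 12, crops included, and the job is handed in when it is done.

```bash
ls; mkdir -p pics; python3 - <<'E'
from cell import status, viewer
import cv2
s=status.observe(); print({k:s[k] for k in('time','tcp_pos','eef_rot','finger_gap')})
for n in('top','side'):
    p,d=viewer.capture(n); cv2.imwrite(f'pics/{n}0.png',p); m=viewer.camera_model(n); print(n,m)
    import numpy as np; np.save(f'pics/{n}0d.npy',d)
E
```

```text
pics
{'time': 0.0, 'tcp_pos': array([0.21403683, 0.53315375, 0.23046431]), 'eef_rot': array([-3.14155358e+00,  1.81682543e-03,  1.18903970e+00]), 'finger_gap': 0.9999802913866253}
top {'fovy': 47.26900490368304, 'cx': 277.6128615425836, 'cy': 208.7900517913867, 'dist': array([-0.0002913,  0.       ,  0.       ,  0.       ,  0.       ]), 'view': array([[-0.02467003, -0.9996697 , -0.00720263,  0.06170293],
       [-0.98993826,  0.02543278, -0.13919558,  0.53970408],
       [ 0.13933278,  0.0036962 , -0.99023872,  0.90433285],
       [ 0.        ,  0.        ,  0.        ,  1.        ]])}
side {'fovy': 55.969027632421636, 'cx': 283.71430144740003, 'cy': 207.37159622328704, 'dist': array([-0.04681333,  0.        ,  0.        ,  0.        ,  0.        ]), 'view': array([[ 0.69134004, -0.72252663, -0.00205228, -0.36215293],
       [-0.40718894, -0.3872638 , -0.82717829,  0.31648027],
       [ 0.59686357,  0.57269714, -0.56193582,  0.67534018],
       [ 0.        ,  0.        ,  0.        ,  1.        ]])}
```

View pics/top0.png

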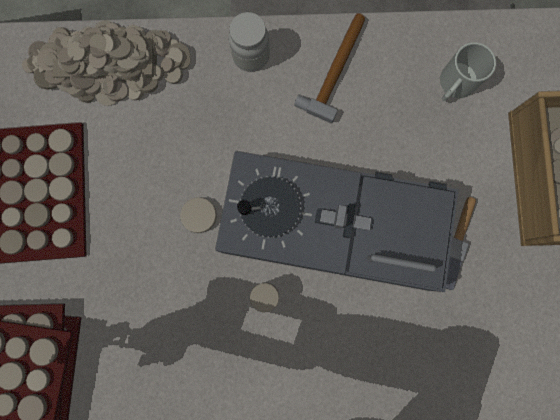

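View pics/side0.png

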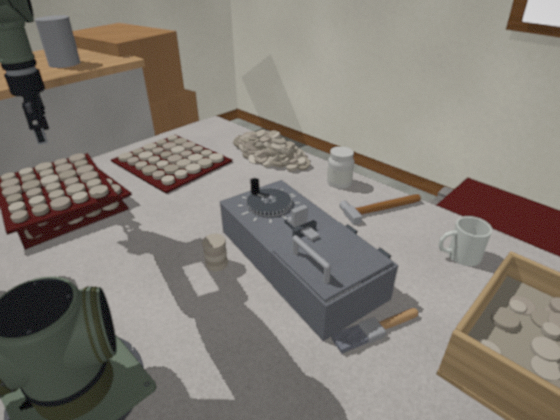

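```bash
cat > h.py <<'E'
import numpy as np, cv2
from cell import status, viewer
from scipy.spatial.transform import Rotation as R
def K(m):
    f=210/np.tan(np.radians(m['fovy']/2)); return np.array([[f,0,m['cx']],[0,f,m['cy']],[0,0,1]])
def cast(m,uv,z,V=None):
    """pixels -> points on plane z"""
    V=m['view'] if V is None else V
    n=cv2.undistortPoints(np.float64(uv).reshape(-1,1,2),K(m),m['dist'])[:,0]
    d=np.c_[n,np.ones(len(n))]@V[:3,:3]; c=-V[:3,:3].T@V[:3,3]
    return c+d*((z-c[2])/d[:,2])[:,None]
def cloud(m,d,V=None):
    V=m['view'] if V is None else V
    v,u=np.mgrid[:420,:560]; n=cv2.undistortPoints(np.float64(np.c_[u.ravel(),v.ravel()]).reshape(-1,1,2),K(m),m['dist'])[:,0]
    P=np.c_[n,np.ones(len(n))]*d.reshape(-1,1)
    return ((P-V[:3,3])@V[:3,:3]).reshape(420,560,3)
def rel(target,yaw=None):
    """rows' numbers for TCP target now"""
    s=status.observe(); T=R.from_euler('xyz',s['eef_rot'])
    dv=T.inv().apply(np.array(target)-s['tcp_pos'])/0.4
    return np.round(dv,3)
def wristV(m,s):
    T=np.eye(4);T[:3,:3]=R.from_euler('xyz',s['eef_rot']).as_matrix();T[:3,3]=s['tcp_pos']
    return np.linalg.inv(T@m['T_tool_cam'])
E
python3 - <<'E'
from h import *
m=viewer.camera_model('top'); p=cv2.imread('pics/top0.png'); d=np.load('pics/top0d.npy'); P=cloud(m,d)
z=P[...,2]; roi=np.zeros((420,560),bool); roi[145:300,210:465]=1
print('table z',np.median(z[300:330,320:400]), z[305:320,100:200].mean())
k=roi&(z>.085)&(z<.17)
top=roi&(abs(z-.1)<.012)
r=cv2.minAreaRect(P[k][:,:2].astype(np.float32)*1000);print('box',r)
for nm,lo,hi,(a,b,c,e) in[('fin',.145,.17,(195,240,320,375)),('handle',.14,.17,(240,285,360,450)),('knob',.14,.17,(190,225,230,262))]:
    q=np.zeros_like(roi);q[a:b,c:e]=1;q&=(z>lo)&(z<hi);Q=P[q];v=np.argwhere(q)
    print(nm,len(Q),Q.mean(0),Q.min(0),Q.max(0),cv2.minAreaRect(Q[:,:2].astype(np.float32)*1000),v.mean(0)[::-1])
g=p.max(2)
cv2.imwrite('pics/crop.png',np.hstack([cv2.resize(p[150:265,215:385],None,fx=4.6,fy=4.6,interpolation=2)]))
# dial ticks: bright on top
w=(g>150)&roi;w[:,320:]=0
n,l,st,ce=cv2.connectedComponentsWithStats(w.astype(np.uint8))
for i in range(1,n):
    if st[i,4]>3: print(ce[i].round(1),st[i,4],cast(m,[ce[i]],.1)[0].round(4))
for nm,(a,b,c,e),h in[('col',(280,310,245,282),.073),('slab',(192,236,175,220),.02)]:
    q=np.zeros_like(roi);q[a:b,c:e]=1;q&=(z>h-.006)&(z<h+.006);print(nm,q.sum(),P[q].mean(0))
E
```

```text
table z -6.113229108313963e-05 0.0030082445011664987
box ((513.0551147460938, -60.70350646972656), (421.2508239746094, 194.8354949951172), 78.33161926269531)
fin 188 [ 0.5098947  -0.05931263  0.15694117] [ 0.49230146 -0.06970291  0.1451352 ] [ 0.52819392 -0.05032056  0.16176166] ((510.6852722167969, -59.93082809448242), (14.037635803222656, 36.21341323852539), 78.07476043701172) [340.42021277 215.57978723]
handle 461 [ 0.42812391 -0.16219421  0.15042164] [ 0.41228688 -0.21727777  0.14143774] [ 0.4436067  -0.10846964  0.15719876] ((428.3420104980469, -162.52566528320312), (110.3825454711914, 12.0210542678833), 78.32440948486328) [402.6681128  262.31019523]
knob 157 [0.53090216 0.10661873 0.15341051] [0.52004851 0.09520084 0.14186238] [0.54375848 0.11755131 0.15803171] ((531.2057495117188, 107.08905029296875), (22.565479278564453, 21.89484214782715), 43.10236740112305) [243.31847134 206.17834395]
col 641 [0.37353717 0.07726589 0.07268276]
slab 991 [0.53642596 0.20843292 0.02020657]
```

View pics/crop.png

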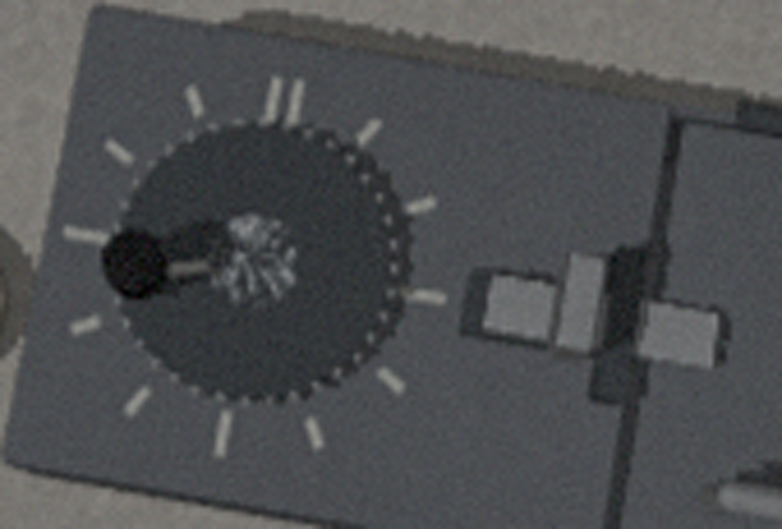

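```bash
python3 - <<'E'
from h import *
m=viewer.camera_model('top')
px=lambda a:(np.array(a)+.5)/4.6-.5+[215,150]
q=cast(m,px([[285,101],[222,433],[85,235],[428,297],[370,130],[137,402],[118,153],[391,380],[195,101],[315,434],[421,205],[86,325]]),.1)
C=q.reshape(6,2,3).mean(1);print(C);c=q.mean(0)
v=q[0]-q[1];w=q[2]-q[3];print('box x deg',np.degrees(np.arctan2(v[1],v[0])),'box y deg',np.degrees(np.arctan2(w[1],w[0])))
k=np.array([.5312,.1071]);dk=k-c[:2];a=np.radians(-11.7)
print('c',c,'r',np.hypot(*dk),'dial deg',-np.degrees(np.arctan2(dk[1],dk[0])-a))
print('rel above',rel([*k,.2]),'rel at',rel([*k,.124]))
E
```

```text
[[0.53553342 0.06214119 0.1       ]
 [0.53524494 0.06125648 0.1       ]
 [0.53568311 0.06188463 0.1       ]
 [0.53538974 0.06229534 0.1       ]
 [0.53535119 0.06193713 0.1       ]
 [0.53571561 0.0620502  0.1       ]]
box x deg -11.92930104927993 box y deg 78.18568567763083
c [0.53548633 0.0619275  0.1       ] r 0.04537540910566942 dial deg -107.12046026846313
rel above [-0.693  1.133  0.077] rel at [-0.693  1.133  0.267]
```

```bash
python3 -m crank '[-0.35,0.567,0,-0.056,-0.35,0.567,0,-0.056,-0.35,0.567,0,-0.056,-0.35,0.567,0,-0.056,-0.35,0.567,0,-0.056,-0.35,0.567,0,-0.056,-0.35,0.567,0,-0.056,-0.35,0.567,0,-0.056]' -1; cat >> h.py <<'E'
C=np.array([.5355,.0619]);YAW=np.radians(78.2)
def knob(deg): # knob position for dial angle
    a=np.radians(-11.8-deg); return C+.045*np.array([np.cos(a),np.sin(a)])
def now():
    s=status.observe(); d=s['tcp_pos'][:2]-C
    print('t',round(s['time'],2),'tcp',s['tcp_pos'].round(4),'rpy',s['eef_rot'].round(3),'F',s['contact_force'].round(1),'gap',round(s['finger_gap'],3),'dial',round(-11.8-np.degrees(np.arctan2(d[1],d[0])),1),'r',round(np.hypot(*d),4),'spin',round((s['eef_rot'][2]-YAW)/np.pi,4))
E
python3 -c "
from h import *
now();print(rel([*knob(-107.1),.2]))"
```

```text
time: 0.77
tcp_pos: [0.374, 0.3156, 0.2305]
eef_rot: [3.141, 0.003, 1.36]
contact_force: [0.3, 0.2, -0.3]
finger_gap: 0.998
t 0.77 tcp [0.374  0.3156 0.2305] rpy [3.141e+00 3.000e-03 1.360e+00] F [ 0.3  0.2 -0.3] gap 0.998 dial -134.3 r 0.3008 spin -0.0015
[-0.428  0.494  0.078]
```

```bash
python3 -m crank '[-0.428,0.494,0.07,0,-0.428,0.494,0.07,0,-0.428,0.494,0.07,0,-0.428,0.494,0.07,0,-0.428,0.494,0.07,0,-0.428,0.494,0.07,0,-0.428,0.494,0.07,0,-0.428,0.494,0.07,0]'
python3 - <<'E'
from h import *
now();print(rel([*knob(-107.1),.124]))
s=status.observe();p,d=viewer.capture('wrist');cv2.imwrite('pics/w1.png',p)
E
```

```text
time: 1.43
tcp_pos: [0.5331, 0.1048, 0.202]
eef_rot: [-3.141, 0.004, 1.356]
contact_force: [-0.9, 0.8, 0.9]
finger_gap: 0.999
t 1.43 tcp [0.5331 0.1048 0.202 ] rpy [-3.141  0.004  1.356] F [-0.9  0.8  0.9] gap 0.999 dial -105.0 r 0.0429 spin -0.0027
[ 0.005 -0.005  0.195]
```

View pics/w1.png

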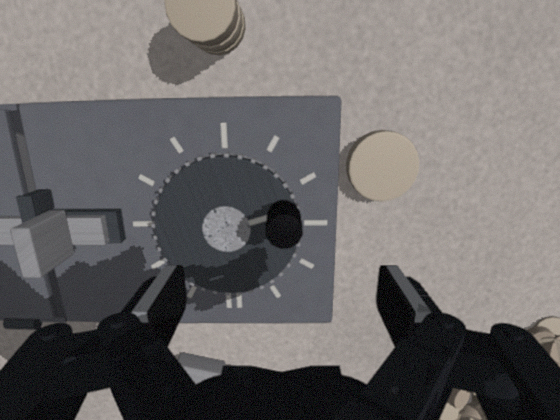

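Wrist view: the knob (284,222) is laterally centred between the fingers (≈160–405), and the box edges are parallel to the picture. Descend and close.

```bash
python3 -m crank '[0.005,-0.005,0.1,0.003,0.005,-0.005,0.195,0.003,0.005,-0.005,0.195,0.003,0.005,-0.005,0.195,0.003,0.005,-0.005,0.195,0.003]' >/dev/null
python3 -m crank '[0,0,0,0,0,0,0,0,0,0,0,0,0,0,0,0,0,0,0,0,0,0,0,0,0,0,0,0,0,0,0,0]' 1
cat >> h.py <<'E'
def arc(a0,a1,z=.124,n=8):
    """rows for carrying the knob from dial angle a0 to a1"""
    for a in np.linspace(a0,a1,n+1)[1:]: print(int(round(a)),*rel([*knob(a),z]).round(3),sep=', ')
E
python3 -c "
from h import *
now();arc(-107,13)"
```

```text
time: 2.57
tcp_pos: [0.5316, 0.1081, 0.1272]
eef_rot: [3.138, 0.004, 1.35]
contact_force: [0.4, -6.1, 5.0]
finger_gap: 0.262
t 2.57 tcp [0.5316 0.1081 0.1272] rpy [3.138 0.004 1.35 ] F [ 0.4 -6.1  5. ] gap 0.262 dial -106.6 r 0.0464 spin -0.0046
-92, 0.002, 0.029, 0.008
-77, -0.001, 0.058, 0.008
-62, -0.01, 0.086, 0.008
-47, -0.027, 0.11, 0.008
-32, -0.05, 0.129, 0.009
-17, -0.076, 0.142, 0.009
-2, -0.105, 0.147, 0.009
13, -0.134, 0.145, 0.009
```

```bash
python3 -m crank '[0.002,0.029,0,0.005,-0.001,0.058,0,0.005,-0.01,0.086,0,0.005,-0.027,0.11,0,0.005,-0.05,0.129,0,0.005,-0.076,0.142,0,0.005,-0.105,0.147,0,0.005,-0.134,0.145,0,0.005]'
python3 -c "
from h import *
now();s=status.observe();d=s['tcp_pos'][:2]-C;a=-11.8-np.degrees(np.arctan2(d[1],d[0]));arc(a,a+120)"
```

```text
time: 3.23
tcp_pos: [0.5717, 0.0437, 0.1272]
eef_rot: [-3.132, 0.004, 1.333]
contact_force: [-14.7, 8.8, 9.5]
finger_gap: 0.262
t 3.23 tcp [0.5717 0.0437 0.1272] rpy [-3.132  0.004  1.333] F [-14.7   8.8   9.5] gap 0.262 dial 14.9 r 0.0405 spin -0.0101
30, -0.03, 0.001, 0.008
45, -0.054, -0.016, 0.008
60, -0.073, -0.039, 0.009
75, -0.085, -0.066, 0.009
90, -0.089, -0.095, 0.009
105, -0.087, -0.124, 0.01
120, -0.076, -0.151, 0.01
135, -0.059, -0.175, 0.01
```

```bash
python3 -m crank '[-0.03,0.001,0,-0.01,-0.054,-0.016,0,-0.01,-0.073,-0.039,0,-0.01,-0.085,-0.066,0,-0.01,-0.089,-0.095,0,-0.01,-0.087,-0.124,0,-0.01,-0.076,-0.151,0,-0.01,-0.059,-0.175,0,-0.01]'
cat >> h.py <<'E'
def nxt(delta):
    now();s=status.observe();d=s['tcp_pos'][:2]-C;a=-11.8-np.degrees(np.arctan2(d[1],d[0]));arc(a,a+delta)
E
python3 -c "
from h import *
nxt(120)"
```

```text
time: 3.9
tcp_pos: [0.4956, 0.0347, 0.1274]
eef_rot: [-3.128, 0.01, 1.366]
contact_force: [-4.2, -8.6, -0.9]
finger_gap: 0.266
t 3.9 tcp [0.4956 0.0347 0.1274] rpy [-3.128  0.01   1.366] F [-4.2 -8.6 -0.9] gap 0.266 dial 133.9 r 0.0483 spin 0.0003
149, 0.029, -0.013, 0.008
164, 0.056, -0.024, 0.008
179, 0.085, -0.029, 0.008
194, 0.114, -0.025, 0.008
209, 0.141, -0.015, 0.007
224, 0.165, 0.003, 0.007
239, 0.183, 0.026, 0.006
254, 0.195, 0.053, 0.006
```

```bash
python3 -m crank '[0.029,-0.013,0,0,0.056,-0.024,0,0,0.085,-0.029,0,0,0.114,-0.025,0,0,0.141,-0.015,0,0,0.165,0.003,0,0,0.183,0.026,0,0,0.195,0.053,0,0]'
python3 -c "
from h import *
nxt(120)"
```

```text
time: 4.57
tcp_pos: [0.5312, 0.108, 0.1273]
eef_rot: [-3.126, 0.01, 1.367]
contact_force: [-4.2, -4.1, 6.9]
finger_gap: 0.26
t 4.57 tcp [0.5312 0.108  0.1273] rpy [-3.126  0.01   1.367] F [-4.2 -4.1  6.9] gap 0.26 dial -107.1 r 0.0463 spin 0.0006
-92, 0.002, 0.03, 0.008
-77, -0.001, 0.059, 0.007
-62, -0.011, 0.087, 0.007
-47, -0.028, 0.111, 0.007
-32, -0.051, 0.129, 0.007
-17, -0.078, 0.142, 0.007
-2, -0.107, 0.146, 0.007
13, -0.136, 0.144, 0.007
```

```bash
python3 -m crank '[0.002,0.03,0,0,-0.001,0.059,0,0,-0.011,0.087,0,0,-0.028,0.111,0,0,-0.051,0.129,0,0,-0.078,0.142,0,0,-0.107,0.146,0,0,-0.136,0.144,0,0]'
python3 - <<'E'
from h import *
now();print(rel([*knob(20),.1273]),rel([*knob(30),.1273]))
p,d=viewer.capture('top')
m=viewer.camera_model('top')
cv2.imwrite('pics/t2.png',cv2.resize(p[140:270,205:385],None,fx=4.4,fy=4.4,interpolation=2))
E
```

```text
time: 5.23
tcp_pos: [0.5721, 0.045, 0.1273]
eef_rot: [-3.114, 0.007, 1.365]
contact_force: [-13.3, 10.1, 8.8]
finger_gap: 0.254
t 5.23 tcp [0.5721 0.045  0.1273] rpy [-3.114  0.007  1.365] F [-13.3  10.1   8.8] gap 0.254 dial 13.0 r 0.0403 spin 0.0001
[-0.016  0.007 -0.   ] [-0.034 -0.001  0.   ]
```

View pics/t2.png

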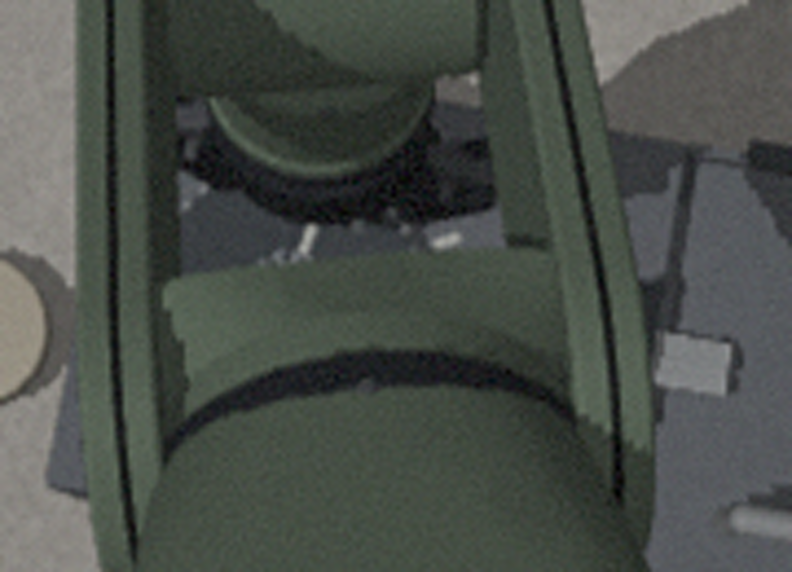

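The arm hides the dial from above; I'll stop at about 30° and verify with the wrist camera.

```bash
python3 -m crank '[-0.016,0.003,0,0,-0.032,-0.008,0,0,-0.032,-0.008,0,0,-0.032,-0.008,0,0,-0.032,-0.008,0,0]'
python3 - <<'E'
from h import *
now();s=status.observe()
p,d=viewer.capture('wrist');cv2.imwrite('pics/w2.png',p);np.save('pics/w2d.npy',d)
E
```

```text
time: 5.7
tcp_pos: [0.5638, 0.0326, 0.1275]
eef_rot: [-3.11, 0.007, 1.364]
contact_force: [-5.0, 4.9, 1.6]
finger_gap: 0.26
t 5.7 tcp [0.5638 0.0326 0.1275] rpy [-3.11   0.007  1.364] F [-5.   4.9  1.6] gap 0.26 dial 34.2 r 0.0407 spin -0.0002
```

View pics/w2.png

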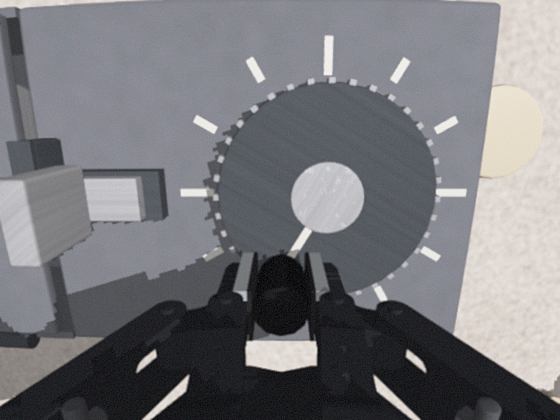

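```bash
cat >> h.py <<'E'
def dialang(fn):
    """dial angle from white line in the wrist picture; line found by bright mask on the dial's annulus"""
    s=status.observe();m=viewer.camera_model('wrist');p=cv2.imread(fn);V=wristV(m,s)
    v,u=np.mgrid[:420,:560];P=cast(m,np.c_[u.ravel(),v.ravel()],.114,V)[:,:2]
    return P.reshape(420,560,2),p,m,V
E
python3 - <<'E'
from h import *
P,p,m,V=dialang('pics/w2.png')
# centre of light hub, on dial top
g=cv2.cvtColor(p,cv2.COLOR_BGR2GRAY)
w=((g>135)).astype(np.uint8);w[:150]=0;w[260:]=0;w[:,:285]=0;w[:,375:]=0
n,l,st,ce=cv2.connectedComponentsWithStats(w);i=1+st[1:,4].argmax();print(ce[i],st[i])
hub=cast(m,[[328,197]],.114,V)[0];ring=cast(m,[[329,55],[400,70],[255,69],[205,124],[446,125],[194,192],[452,192]],.1,V)
print('hub',hub,'ring',ring.round(4))
# circle fit to ring marks
from scipy.optimize import least_squares
f=least_squares(lambda c:np.hypot(*(ring[:,:2]-c[:2]).T)-c[2],[.53,.06,.069]).x;print('fit',f)
ln=cast(m,[[308,229],[294,251]],.114,V)[:,:2]
ax=lambda a,b:np.degrees(np.arctan2(*(b-a)[::-1]))
x12=ax(ring[0,:2],f[:2]);y=ax(ring[5,:2],ring[6,:2]);print('x axis',x12,'y axis',y)
print('line dial',-ax(ln[0],ln[1])+x12, 'hub->line end',-ax(hub[:2],ln[1])+x12)
E
```

```text
[325.40730594 199.86575342] [ 288  162   76   95 4380]
hub [0.53756945 0.06033023 0.114     ] ring [[ 0.4717  0.0742  0.1   ]
 [ 0.4852  0.1073  0.1   ]
 [ 0.4707  0.0377  0.1   ]
 [ 0.491   0.007   0.1   ]
 [ 0.5162  0.1274  0.1   ]
 [ 0.524  -0.0081  0.1   ]
 [ 0.5521  0.1278  0.1   ]]
fit [0.53780573 0.05996822 0.06990987]
x axis -12.12399583775564 y axis 78.31652583425624
line dial 29.73714222328282 hub->line end 29.508658803970878
```

Raycast: the line reads 29.6°, on mark 1. The TCP circles about (0.5305, 0.0625) (hand sits 5 mm off along the pads). Now anticlockwise 420°.

```bash
sed -i 's/^C=.*;YAW/C=np.array([.5304,.0626]);YAW/' h.py; python3 -c "
from h import *
now();arc(30,-90,.1275)"
```

```text
t 5.75 tcp [0.5638 0.0327 0.1275] rpy [-3.11   0.007  1.364] F [-3.2  3.1 -0.2] gap 0.26 dial 30.0 r 0.0449 spin -0.0002
15, 0.027, 0.012, -0.001
0, 0.056, 0.015, -0.001
-15, 0.085, 0.011, -0.001
-30, 0.112, 0.0, -0.001
-45, 0.136, -0.018, -0.0
-60, 0.154, -0.041, 0.0
-75, 0.165, -0.068, 0.001
-90, 0.169, -0.097, 0.002
```

```bash
python3 -m crank '[0.027,0.012,0,0,0.056,0.015,0,0,0.085,0.011,0,0,0.112,0,0,0,0.136,-0.018,0,0,0.154,-0.041,0,0,0.165,-0.068,0,0,0.169,-0.097,0,0]'
python3 -c "
from h import *
nxt(-120)"
```

```text
time: 6.42
tcp_pos: [0.5391, 0.1072, 0.1276]
eef_rot: [-3.11, 0.009, 1.366]
contact_force: [-0.0, -7.4, -4.7]
finger_gap: 0.264
t 6.42 tcp [0.5391 0.1072 0.1276] rpy [-3.11   0.009  1.366] F [-0.  -7.4 -4.7] gap 0.264 dial -90.7 r 0.0455 spin 0.0003
-106, -0.005, -0.029, 0.01
-121, -0.017, -0.056, 0.011
-136, -0.035, -0.079, 0.012
-151, -0.058, -0.096, 0.012
-166, -0.086, -0.107, 0.013
-181, -0.115, -0.111, 0.013
-196, -0.144, -0.107, 0.013
-211, -0.171, -0.095, 0.013
```

```bash
python3 -m crank '[-0.005,-0.029,0,0,-0.017,-0.056,0,0,-0.035,-0.079,0,0,-0.058,-0.096,0,0,-0.086,-0.107,0,0,-0.115,-0.111,0,0,-0.144,-0.107,0,0,-0.171,-0.095,0,0]'
python3 -c "
from h import *
nxt(-120)"
```

```text
time: 7.08
tcp_pos: [0.4875, 0.0485, 0.1278]
eef_rot: [-3.11, 0.006, 1.365]
contact_force: [6.1, 3.4, -18.5]
finger_gap: 0.257
t 7.08 tcp [0.4875 0.0485 0.1278] rpy [-3.11   0.006  1.365] F [  6.1   3.4 -18.5] gap 0.257 dial 150.0 r 0.0451 spin -0.0
135, -0.023, 0.018, 0.009
120, -0.041, 0.042, 0.008
105, -0.052, 0.069, 0.008
90, -0.056, 0.098, 0.007
75, -0.052, 0.127, 0.006
60, -0.041, 0.154, 0.005
45, -0.023, 0.177, 0.004
30, 0.0, 0.195, 0.003
```

```bash
python3 -m crank '[-0.023,0.018,0.002,0,-0.041,0.042,0.002,0,-0.052,0.069,0.002,0,-0.056,0.098,0.002,0,-0.052,0.127,0.002,0,-0.041,0.154,0.002,0,-0.023,0.177,0.002,0,0,0.195,0.002,0]'
python3 -c "
from h import *
nxt(-60)"
```

```text
time: 7.75
tcp_pos: [0.5647, 0.0334, 0.1272]
eef_rot: [-3.11, 0.004, 1.363]
contact_force: [-9.2, 3.8, 18.3]
finger_gap: 0.257
t 7.75 tcp [0.5647 0.0334 0.1272] rpy [-3.11   0.004  1.363] F [-9.2  3.8 18.3] gap 0.257 dial 28.5 r 0.045 spin -0.0005
21, 0.013, 0.006, 0.008
14, 0.028, 0.011, 0.008
6, 0.042, 0.013, 0.008
-1, 0.057, 0.014, 0.007
-9, 0.071, 0.012, 0.007
-16, 0.086, 0.009, 0.007
-24, 0.1, 0.004, 0.008
-31, 0.113, -0.003, 0.008
```

```bash
python3 -m crank '[0.028,0.011,-0.001,0,0.057,0.014,-0.001,0,0.086,0.009,-0.001,0,0.111,-0.002,-0.001,0,0.111,-0.002,-0.001,0,0.111,-0.002,-0.001,0]'
python3 - <<'E'
from h import *
now()
p,d=viewer.capture('wrist');cv2.imwrite('pics/w3.png',p)
E
```

```text
time: 8.25
tcp_pos: [0.5728, 0.0779, 0.1275]
eef_rot: [-3.11, 0.003, 1.365]
contact_force: [-3.9, -0.6, 2.0]
finger_gap: 0.254
t 8.25 tcp [0.5728 0.0779 0.1275] rpy [-3.110e+00  3.000e-03  1.365e+00] F [-3.9 -0.6  2. ] gap 0.254 dial -31.7 r 0.0451 spin -0.0001
```

View pics/w3.png

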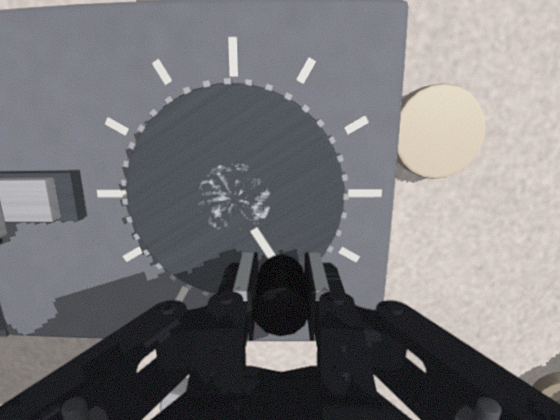

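The line (257,231)→(271,253) shows about −31°, within tolerance of mark 11. Now clockwise to mark 5 (150°).

```bash
python3 -c "
from h import *
now();arc(-32,88,.1275)"
```

```text
t 8.3 tcp [0.573  0.0776 0.1275] rpy [-3.110e+00  3.000e-03  1.364e+00] F [-3.1  0.2  2.2] gap 0.255 dial -31.2 r 0.0451 spin -0.0003
-17, -0.025, 0.011, -0.0
-2, -0.054, 0.016, -0.0
13, -0.084, 0.013, -0.0
28, -0.111, 0.003, 0.0
43, -0.135, -0.014, 0.001
58, -0.154, -0.037, 0.002
73, -0.166, -0.063, 0.003
88, -0.171, -0.092, 0.003
```

```bash
python3 -m crank '[-0.025,0.011,0,0,-0.054,0.016,0,0,-0.084,0.013,0,0,-0.111,0.003,0,0,-0.135,-0.014,0,0,-0.154,-0.037,0,0,-0.166,-0.063,0,0,-0.171,-0.092,0,0]'
python3 -c "
from h import *
nxt(60)"
```

```text
time: 8.97
tcp_pos: [0.5229, 0.0183, 0.1276]
eef_rot: [-3.111, -0.001, 1.361]
contact_force: [2.7, 9.8, -9.7]
finger_gap: 0.259
t 8.97 tcp [0.5229 0.0183 0.1276] rpy [-3.111e+00 -1.000e-03  1.361e+00] F [ 2.7  9.8 -9.7] gap 0.259 dial 87.8 r 0.0449 spin -0.0014
95, 0.0, -0.014, 0.009
103, 0.002, -0.029, 0.01
110, 0.007, -0.043, 0.01
118, 0.012, -0.057, 0.011
125, 0.02, -0.069, 0.011
133, 0.029, -0.081, 0.012
140, 0.04, -0.091, 0.012
148, 0.052, -0.099, 0.012
```

```bash
python3 -m crank '[0.002,-0.029,0.001,0,0.012,-0.057,0.001,0,0.029,-0.081,0.001,0,0.055,-0.101,0.001,0,0.055,-0.101,0.001,0,0.055,-0.101,0.001,0]'
python3 - <<'E'
from h import *
now()
p,d=viewer.capture('wrist');cv2.imwrite('pics/w4.png',p)
E
```

```text
time: 9.47
tcp_pos: [0.4877, 0.0485, 0.1277]
eef_rot: [-3.11, -0.0, 1.361]
contact_force: [2.1, 1.5, -11.3]
finger_gap: 0.253
t 9.47 tcp [0.4877 0.0485 0.1277] rpy [-3.11  -0.     1.361] F [  2.1   1.5 -11.3] gap 0.253 dial 150.0 r 0.045 spin -0.0011
```

View pics/w4.png

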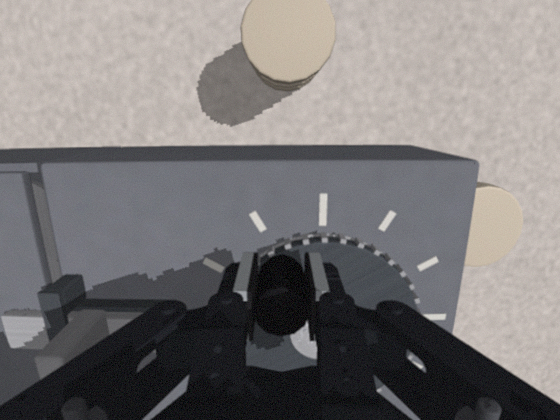

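```bash
python3 -m crank '[0,0,0,0,0,0,0,0,0,0,0,0,0,0,0,0,0,0,0,0]' -0.4
python3 -m crank '[0,0,-0.1,0,0,0,-0.19,0,0,0,-0.19,0,0,0,-0.19,0,0,0,-0.19,0]' -1
python3 -c "
from h import *
now();print(rel([.511,-.0599,.19]),rel([.511,-.0599,.126]))"
```

```text
time: 9.93
tcp_pos: [0.4879, 0.0481, 0.1282]
eef_rot: [-3.11, -0.0, 1.361]
contact_force: [-0.6, 0.5, 0.7]
finger_gap: 0.7
time: 10.35
tcp_pos: [0.4898, 0.0475, 0.204]
eef_rot: [-3.11, 0.0, 1.361]
contact_force: [-0.8, -0.1, -0.5]
finger_gap: 0.997
t 10.35 tcp [0.4898 0.0475 0.204 ] rpy [-3.11   0.     1.361] F [-0.8 -0.1 -0.5] gap 0.997 dial 147.7 r 0.0433 spin -0.0013
[-0.251  0.109  0.032] [-0.251  0.114  0.192]
```

```bash
python3 -m crank '[-0.251,0.11,0,-0.001,-0.251,0.11,0,-0.001,-0.251,0.11,0,-0.001,-0.251,0.11,0,-0.001,-0.251,0.11,0,-0.001]' >/dev/null
python3 - <<'E'
from h import *
s=status.observe();p,d=viewer.capture('wrist');cv2.imwrite('pics/w5.png',p)
m=viewer.camera_model('wrist');P=cloud(m,d,wristV(m,s))
k=(P[...,2]>.135)&(P[...,2]<.165)&(d>0)
k[300:]=0
n,l,st,ce=cv2.connectedComponentsWithStats(k.astype(np.uint8))
for i in range(1,n):
    if st[i,4]>150: Q=P[l==i];t=Q[Q[:,2]>.15];print(ce[i],st[i,4],Q.mean(0),t.mean(0) if len(t) else '')
now();print(rel([.511,-.0599,.126]))
E
```

```text
[ 90.71890971 139.63032368] 3522 [ 0.43083028 -0.16107723  0.14964166] [ 0.43061257 -0.16353711  0.15095939]
[444.66813325 172.11250786] 1591 [0.49398003 0.04232128 0.15086962] [0.49497665 0.04391094 0.15328457]
[280.28763251 232.61766784] 1415 [ 0.50927833 -0.06205686  0.15556582] [ 0.51066872 -0.06235678  0.15683925]
t 10.82 tcp [ 0.5109 -0.0598  0.2012] rpy [-3.107 -0.     1.363] F [ 0.1 -0.2  0.6] gap 0.999 dial 87.3 r 0.1239 spin -0.0007
[-0.     0.007  0.188]
```

View pics/w5.png

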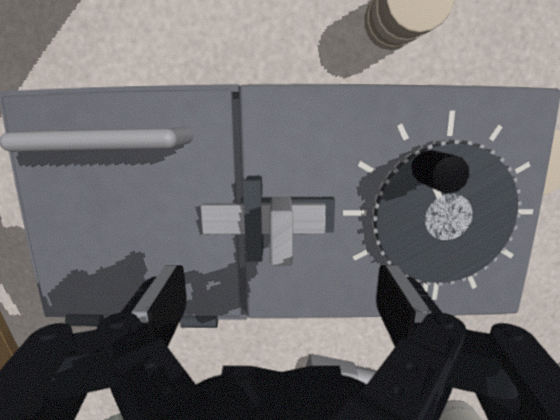

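The line still points at mark 5 (404,132), and the fin (281,232) sits between the fingers. Descend and grip it.

```bash
python3 -m crank '[0,0.003,0.1,0,0,0.007,0.185,0,0,0.007,0.185,0,0,0.007,0.185,0,0,0.007,0.185,0]'
python3 -m crank '[0,0,0,0,0,0,0,0,0,0,0,0,0,0,0,0,0,0,0,0,0,0,0,0,0,0,0,0,0,0,0,0]' 1
python3 -m crank '[0.02,0,0,0,0.04,0,0,0,0.06,0,0,0,0.075,0,0,0,0.085,0,0,0,0.085,0,0,0,0.085,0,0,0]'
```

```text
time: 11.23
tcp_pos: [0.512, -0.0591, 0.1285]
eef_rot: [-3.108, -0.001, 1.364]
contact_force: [0.4, -0.1, -0.2]
finger_gap: 0.999
time: 11.9
tcp_pos: [0.5121, -0.0593, 0.129]
eef_rot: [-3.109, -0.0, 1.364]
contact_force: [-1.4, -0.2, 5.6]
finger_gap: 0.155
time: 12.48
tcp_pos: [0.5182, -0.0293, 0.129]
eef_rot: [-3.108, 0.008, 1.367]
contact_force: [-3.8, -17.3, 3.8]
finger_gap: 0.153
```

The lock has opened: the bolt moved about 31 mm. A small extra pull against the stop.

```bash
python3 -m crank '[0.013,0,0,0,0.013,0,0,0,0.013,0,0,0,0.013,0,0,0]'
python3 -m crank '[0,0,0,0,0,0,0,0,0,0,0,0,0,0,0,0,0,0,0,0]' -1
python3 -m crank '[0,0,-0.1,0,0,0,-0.18,0,0,0,-0.18,0,0,0,-0.18,0,0,0,-0.18,0]'
python3 - <<'E'
from h import *
now();s=status.observe();p,d=viewer.capture('wrist')
m=viewer.camera_model('wrist');P=cloud(m,d,wristV(m,s))
k=(P[...,2]>.135)&(P[...,2]<.165)&(d>0);k[300:]=0
n,l,st,ce=cv2.connectedComponentsWithStats(k.astype(np.uint8))
for i in range(1,n):
    if st[i,4]>150: Q=P[l==i];t=Q[Q[:,2]>.15];print(ce[i],st[i,4],Q.mean(0),t.mean(0) if len(t) else '',cv2.minAreaRect(t[:,:2].astype(np.float32)*1000))
E
```

```text
time: 12.82
tcp_pos: [0.5183, -0.0293, 0.129]
eef_rot: [-3.108, 0.018, 1.369]
contact_force: [-5.9, -22.9, 4.1]
finger_gap: 0.149
time: 13.23
tcp_pos: [0.5184, -0.0285, 0.1289]
eef_rot: [-3.108, 0.018, 1.37]
contact_force: [0.8, 0.8, -0.1]
finger_gap: 0.847
time: 13.65
tcp_pos: [0.5206, -0.0272, 0.2003]
eef_rot: [-3.107, 0.018, 1.37]
contact_force: [-0.0, -0.0, -0.1]
finger_gap: 1.0
t 13.65 tcp [ 0.5206 -0.0272  0.2003] rpy [-3.107  0.018  1.37 ] F [-0.  -0.  -0.1] gap 1.0 dial 84.5 r 0.0904 spin 0.0017
[ 64.78725869 133.8046332 ] 2590 [ 0.43431832 -0.14494796  0.1491969 ] [ 0.43368765 -0.1487043   0.15096237] ((433.3171081542969, -149.70535278320312), (76.2412338256836, 9.382899284362793), 78.6866226196289)
[393.2615894  169.71324503] 1510 [0.49435958 0.04327216 0.15153482] [0.49516749 0.04449905 0.15336475] ((495.5894775390625, 44.892189025878906), (22.947463989257812, 23.064563751220703), 61.62883377075195)
[277.28090659 229.45054945] 1456 [ 0.51609916 -0.03070004  0.15570779] [ 0.51737665 -0.03097398  0.15684105] ((518.7280883789062, -31.244762420654297), (13.957204818725586, 36.19758224487305), 77.97484588623047)
```

Fin moved 32 mm: bolt fully back. Now turn the hand by 90° and go above the lid's handle.

```bash
python3 -c "
from h import *
print(rel([.4295,-.1625,.2]),status.observe()['joints'].round(2))"
```

```text
[-0.376 -0.154  0.011] [-0.07  0.28  1.71 -0.01  1.19 -1.43]
```

```bash
python3 -m crank '[-0.376,-0.154,0,0.3,-0.376,-0.154,0,0.3,-0.376,-0.154,0,0.3,-0.376,-0.154,0,0.3,-0.376,-0.154,0,0.3,-0.376,-0.154,0,0.3,-0.376,-0.154,0,0.3,-0.376,-0.154,0,0.3]' >/dev/null
python3 -m crank '[0,0,0,0.2,0,0,0,0.2,0,0,0,0.2,0,0,0,0.2,0,0,0,0.2,0,0,0,0.2,0,0,0,0.2]' >/dev/null
python3 - <<'E'
from h import *
now();print(rel([.4295,-.1625,.2]),'spin',(status.observe()['eef_rot'][2]+np.radians(11.7))/np.pi)
s=status.observe();p,d=viewer.capture('wrist');cv2.imwrite('pics/w6.png',p)
m=viewer.camera_model('wrist');P=cloud(m,d,wristV(m,s))
k=(P[...,2]>.135)&(P[...,2]<.165)&(d>0);k[300:]=0
n,l,st,ce=cv2.connectedComponentsWithStats(k.astype(np.uint8))
for i in range(1,n):
    if st[i,4]>150: Q=P[l==i];print(ce[i],st[i,4],Q.mean(0),cv2.minAreaRect(Q[:,:2].astype(np.float32)*1000))
E
```

```text
t 14.95 tcp [ 0.4281 -0.162   0.2019] rpy [ 3.125  0.042 -0.205] F [-1.  -0.5  0.8] gap 0.999 dial 102.7 r 0.2468 spin -0.4997
[0.004 0.    0.005] spin -0.0002385376935152594
[286.47601225 218.23035046] 2939 [ 0.43169483 -0.15800324  0.14974834] ((430.446533203125, -163.3723907470703), (106.67894744873047, 12.006088256835938), 78.3160171508789)
```

View pics/w6.png

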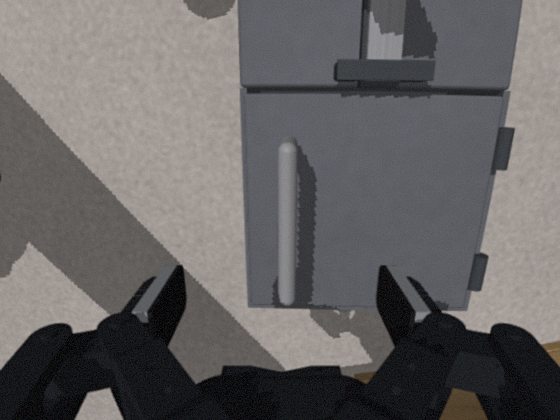

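The handle (287,150–300) lies centred between the fingers, and the bolt's tongue is off the lid. Descend, grip.

```bash
python3 -m crank '[0.004,0,0.1,0,0.004,0,0.18,0,0.004,0,0.18,0,0.004,0,0.18,0,0.004,0,0.18,0]'
python3 -m crank '[0,0,0,0,0,0,0,0,0,0,0,0,0,0,0,0,0,0,0,0,0,0,0,0,0,0,0,0,0,0,0,0]' 1
cat >> h.py <<'E'
def lid(a0,degs):
    """rows carrying the handle from lid angle a0 to degs, relative to now"""
    s=status.observe(); T=R.from_euler('xyz',s['eef_rot']); a=np.radians(-11.7); ux=np.array([np.cos(a),np.sin(a),0])
    r=np.hypot(.145,.042);b=np.arctan2(.042,.145)
    f=lambda g:-r*np.cos(b+np.radians(g))*ux+np.array([0,0,r*np.sin(b+np.radians(g))])
    for g in degs: print(g,*np.round(T.inv().apply(f(g)-f(a0))/.4,3),sep=', ')
E
python3 -c "
from h import *
now();lid(0,[4,8,12,16,20,24,28,32])"
```

```text
time: 15.42
tcp_pos: [0.4277, -0.1633, 0.1313]
eef_rot: [3.125, 0.039, -0.204]
contact_force: [-0.2, -0.6, 0.5]
finger_gap: 0.998
time: 16.08
tcp_pos: [0.4287, -0.1636, 0.1318]
eef_rot: [3.124, 0.037, -0.204]
contact_force: [2.3, -0.7, 1.4]
finger_gap: 0.113
t 16.08 tcp [ 0.4287 -0.1636  0.1318] rpy [ 3.124  0.037 -0.204] F [ 2.3 -0.7  1.4] gap 0.113 dial 102.4 r 0.248 spin -0.4994
4, 0.007, 0.0, -0.025
8, 0.016, 0.001, -0.05
12, 0.027, 0.001, -0.074
16, 0.039, 0.002, -0.097
20, 0.053, 0.002, -0.12
24, 0.069, 0.002, -0.141
28, 0.086, 0.003, -0.161
32, 0.104, 0.003, -0.18
```

```bash
python3 -m crank '[0.007,0,-0.025,0,0.016,0.001,-0.05,0,0.027,0.001,-0.074,0,0.039,0.002,-0.097,0,0.053,0.002,-0.12,0,0.069,0.002,-0.141,0,0.086,0.003,-0.161,0,0.104,0.003,-0.18,0]'
cat >> h.py <<'E'
Z0=np.array([.4287,-.1636,.1318])
def lidang():
    s=status.observe();q=s['tcp_pos']-Z0;a=np.radians(-11.7);x=-.145+q[0]*np.cos(a)+q[1]*np.sin(a);z=.042+q[2]
    g=np.degrees(np.arctan2(z,-x)-np.arctan2(.042,.145));print('lid est',g.round(1),'r',np.hypot(x,z).round(4),'F',s['contact_force'].round(1),'tau',s['wrist_torque'].round(2),'rpy',s['eef_rot'].round(3));return g
E
python3 -c "
from h import *
g=lidang();lid(g,[round(g+i*3,1) for i in range(1,9)])"
```

```text
time: 16.75
tcp_pos: [0.4671, -0.1715, 0.2002]
eef_rot: [3.125, 0.051, -0.204]
contact_force: [-8.4, 0.5, -3.6]
finger_gap: 0.118
lid est 30.1 r 0.1529 F [-8.4  0.5 -3.6] tau [ 0.04  1.5  -0.04] rpy [ 3.125  0.051 -0.204]
33.1, 0.014, 0.0, -0.014
36.1, 0.029, 0.0, -0.027
39.1, 0.044, 0.001, -0.04
42.1, 0.06, 0.001, -0.052
45.1, 0.077, 0.001, -0.062
48.1, 0.094, 0.001, -0.072
51.1, 0.111, 0.001, -0.081
54.1, 0.129, 0.002, -0.089
```

```bash
python3 -m crank '[0.014,0,-0.014,0,0.029,0,-0.027,0,0.044,0.001,-0.04,0,0.06,0.001,-0.052,0,0.077,0.001,-0.062,0,0.094,0.001,-0.072,0,0.111,0.001,-0.081,0,0.129,0.002,-0.089,0]'
python3 - <<'E'
from h import *
g=lidang();lid(g,[round(g+i*4,1) for i in range(1,9)])
p,d=viewer.capture('side');cv2.imwrite('pics/s2.png',cv2.resize(p[120:380,180:480],None,fx=2.3,fy=2.3))
E
```

```text
time: 17.42
tcp_pos: [0.5149, -0.1814, 0.2343]
eef_rot: [3.125, 0.063, -0.204]
contact_force: [-11.9, 3.4, 13.3]
finger_gap: 0.113
lid est 52.3 r 0.1553 F [-11.9   3.4  13.3] tau [ 0.62  2.31 -0.04] rpy [ 3.125  0.063 -0.204]
56.3, 0.024, 0.0, -0.01
60.3, 0.049, 0.0, -0.019
64.3, 0.074, 0.0, -0.026
68.3, 0.1, 0.001, -0.031
72.3, 0.126, 0.001, -0.034
76.3, 0.153, 0.001, -0.036
80.3, 0.179, 0.001, -0.035
84.3, 0.205, 0.001, -0.033
```

View pics/s2.png

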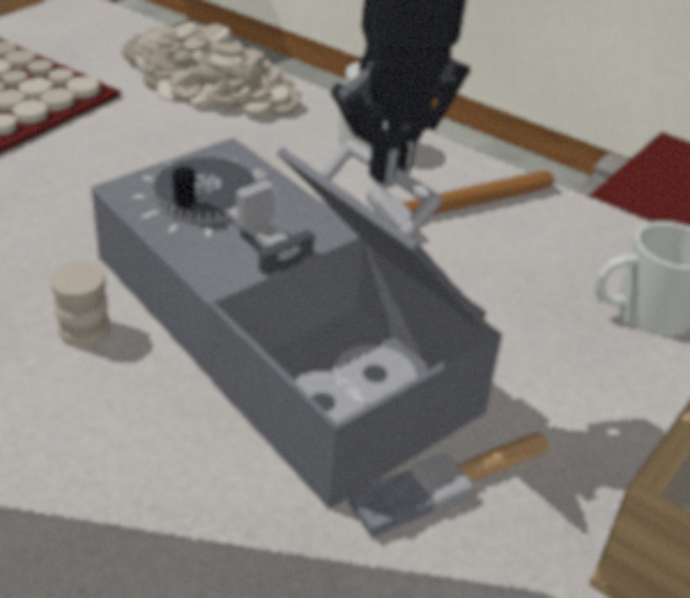

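The lid is about half open, hand still holding the bar, lid edge clear of the knuckles. Continue in smaller steps.

```bash
python3 -m crank '[0.024,0,-0.008,0,0.049,0,-0.016,0,0.074,0,-0.022,0,0.1,0.001,-0.026,0]'
python3 -c "
from h import *
g=lidang();lid(g,[round(g+i*4,1) for i in range(1,7)])"
```

```text
time: 17.8
tcp_pos: [0.5547, -0.1897, 0.2459]
eef_rot: [3.125, 0.063, -0.204]
contact_force: [-8.5, 4.0, 11.7]
finger_gap: 0.114
lid est 67.9 r 0.157 F [-8.5  4.  11.7] tau [ 0.64  2.04 -0.07] rpy [ 3.125  0.063 -0.204]
71.9, 0.026, 0.0, -0.003
75.9, 0.053, 0.0, -0.005
79.9, 0.079, 0.0, -0.005
83.9, 0.105, 0.0, -0.003
87.9, 0.131, 0.0, 0.001
91.9, 0.157, -0.0, 0.007
```

Loads stay low; continue to about 82°.

```bash
python3 -m crank '[0.026,0,-0.001,0,0.053,0,-0.001,0,0.079,0,0,0,0.095,0,0.001,0,0.095,0,0.001,0]'
python3 - <<'E'
from h import *
g=lidang()
p,d=viewer.capture('side');cv2.imwrite('pics/s3.png',cv2.resize(p[120:380,180:480],None,fx=2.3,fy=2.3))
E
```

```text
time: 18.22
tcp_pos: [0.5931, -0.1976, 0.2444]
eef_rot: [3.125, 0.061, -0.204]
contact_force: [-0.1, 0.5, 4.7]
finger_gap: 0.106
lid est 82.3 r 0.1563 F [-0.1  0.5  4.7] tau [0.05 0.32 0.04] rpy [ 3.125  0.061 -0.204]
```

View pics/s3.png

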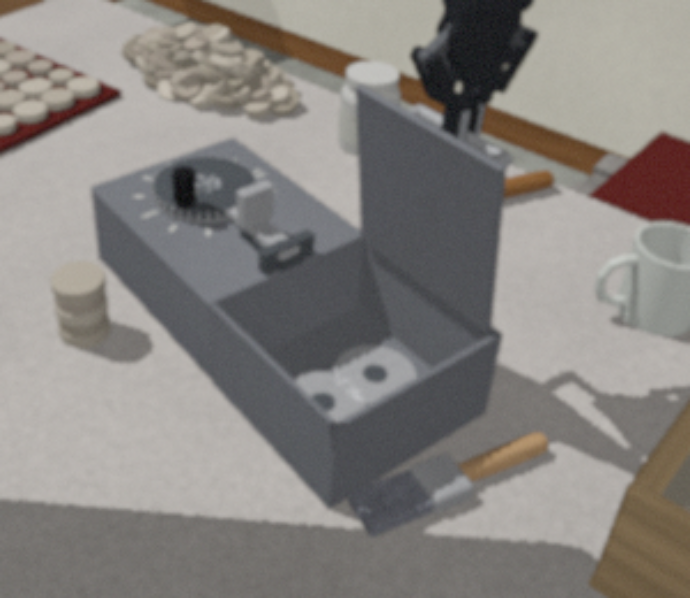

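Lid about upright (≈82°). Open the fingers only a little (lid face is ~30 mm away) and withdraw vertically.

```bash
python3 -m crank '[0,0,0,0,0,0,0,0,0,0,0,0,0,0,0,0,0,0,0,0]' 0.55
python3 -c "
from h import *
lidang();s=status.observe();print(rel(s['tcp_pos']+[0,0,.1]))"
```

```text
time: 18.68
tcp_pos: [0.593, -0.1976, 0.2442]
eef_rot: [3.125, 0.06, -0.204]
contact_force: [0.7, 0.9, 0.1]
finger_gap: 0.228
lid est 82.2 r 0.1561 F [0.7 0.9 0.1] tau [ 0.01 -0.09  0.01] rpy [ 3.125  0.06  -0.204]
[-0.015  0.004 -0.25 ]
```

```bash
python3 -m crank '[-0.002,0,-0.03,0,-0.004,0.001,-0.07,0,-0.008,0.002,-0.12,0,-0.012,0.003,-0.18,0,-0.015,0.004,-0.25,0,-0.015,0.004,-0.25,0,-0.015,0.004,-0.25,0]'
python3 - <<'E'
from h import *
now()
p,d=viewer.capture('side');cv2.imwrite('pics/s4.png',cv2.resize(p[80:380,180:480],None,fx=1.9,fy=1.9))
P=cloud(viewer.camera_model('side'),d); q=P[...,:]
# lid plane: points above .12 around the hinge, in box frame
a=np.radians(-11.7);H=np.array([.430,-.1625])+.145*np.array([np.cos(a),np.sin(a)])
e=q[...,:2]-H;X=e[...,0]*np.cos(a)+e[...,1]*np.sin(a);Y=-e[...,0]*np.sin(a)+e[...,1]*np.cos(a)
k=(abs(X)<.06)&(abs(Y)<.07)&(q[...,2]>.14)&(q[...,2]<.25)
c=np.polyfit(q[...,2][k],X[k],1);print('lid deg',90+np.degrees(np.arctan(c[0])),k.sum())
k=(abs(q[...,2]-.073)<.004);
E
```

```text
time: 19.27
tcp_pos: [0.5936, -0.1977, 0.3462]
eef_rot: [3.125, 0.056, -0.204]
contact_force: [0.1, -0.0, -0.7]
finger_gap: 0.225
t 19.27 tcp [ 0.5936 -0.1977  0.3462] rpy [ 3.125  0.056 -0.204] F [ 0.1 -0.  -0.7] gap 0.225 dial 64.6 r 0.2679 spin -0.4994
lid deg 82.81444349898874 2168
```

The lid stands at about 83° with the hand clear and unloaded, so I'm handing in.

```bash
python3 -c "
from cell import job
print(job.finish_job())"
```

```text
the job is handed in; nothing more can be done
None
```

The lockbox is unlocked and open, and I handed the job in at about 19 s of the 72 s allowed. The hand-in reports no verdict.

- **Dialling:** I held the knob and carried it round: clockwise to 1 on the second pass, anticlockwise to 11 on the second pass, then clockwise to 5. The white line in the wrist camera read 29.6° at mark 1 (target 30°) and about −31° at mark 11 (target −30°). At mark 5 I only checked it by eye, and the tool pose gave 150°.
- **Bolt:** it moved its full travel. The fin moved about 32 mm between wrist views, and the tool moved about 31 mm with it.
- **Lid:** I raised it by the handle and let go. Afterwards a plane fit to the side camera's depth picture put it at 82.8° (about 1.45 rad). The hand was then 100 mm above the handle, with less than 1 N on the wrist.
- **Disagreements:**
  - The top camera and the wrist camera differed by about 3 mm on where the dial's axis is.
  - The tool's path circled a point about 5 mm off along the pads. I corrected for this using the wrist view.
- **Not checked:** the last side picture could not be viewed because the picture limit was reached. I never measured whether the stone column, the stone disc or the brush had moved. The column and brush looked untouched in the side picture before I let go of the handle; the disc was not in that picture.

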